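# Close a plaster mould in its casting cradle and lock the push clamp over centre

## Robot

A 7-joint arm with a two-finger parallel gripper is mounted at the origin on the work surface. World frame = base frame: x ahead of the robot, y to its left, z up, the work surface at z = 0. Lengths are in m, angles in degrees, forces in N, time in s.
With the tool pointing down it reaches from about 0.425 to 0.875 m from the base axis. Payload 4.7 kg.
Tool frame: the origin (TCP) lies at the very end of the fingers, on their centre line; the grasp point (between the pads) lies arm.hold_point_z behind it (arm.hold_point_z is the distance from the TCP to the grasp point, in m); z points along the fingers, y is the line along which they close (so a half turn about z gives the same grasp; the last joint's range is limited). The gripper opens to 85 mm and grips with 20 to 120 N. Pads are 22 mm wide; open, the fingers measure 114 mm over their backs; the gripper's body (76 mm by 85 mm) begins 54 mm behind the grasp point. The pads swing forward as they close: fully open they stand 13 mm farther back than shut.
Start: joints at [68.073, 18.392, -4.016, 83.108, 1.295, 78.541, -3.26], TCP at [0.251, -0.6, 0.231] pointing down, gripper open.
Joint ranges: [-163.93, 163.93], [-17.29, 119.83], [-79.2, 71.16], [3.27, 140.29], [-89.18, 269.18], [5.43, 117.66], [-154.24, 154.24]. Speed limits (degrees/s): [147.25, 147.25, 180, 180, 180, 180, 180].

## Interface

Orientations are given as a 3x3 rotation matrix whose columns are the frame's x, y, z axes.
In Python, from plant import arm gives the robot as it stands. The module is installed in compiled form; this text tells all that it offers.
- The arm moves only by the tool carry_out, never from a script. Its argument "motion" is text: rows parted by semicolons, each of 7 numbers parted by spaces: the finger opening in m, from 0 to 0.0854, then the shift along the tool's x, y, z in m, then the turn, a rotation vector about the tool's x, y, z in rad. A call has 1 to 5 rows; each row is the pose to reach, as a shift and turn from the pose commanded when the call began, along the tool's axes at that moment; what a row does not reach only later rows make up. A row lasts 1/10 s, in which the tool goes at most 50 mm and 8.59 degrees, less where a joint would pass 70% of its speed; a pose out of reach is approached as far as the arm can. A call with a gripper value outside its range is refused whole. The fingers move at their own pace and stop on an object; "force" is the grip in N (left out, the last holds). Time passes only in rows, so rows that repeat a pose let the fingers close. It gives the time, the measured TCP pose, the force, the opening and the grip force at its end, in the units of the state.
- arm.get_obs(): the state, without advancing time (a new reading comes with each control period).
- arm.snapshot(name): name is "side" or "top"; returns a dict with "img" (384x512x3 uint8, red, green, blue), "fx", "fy", "cx", "cy" (pixels), "R" (3x3) and "t" (3): a world point X has camera coordinates R X + t. Camera axes: x right, y down, z forward; pixel columns grow to the right and rows downward; lengths in m; the calibration is good to about 2 mm. A picture is of the moment at which its call begins. There is no depth.
- arm.hand_in(): hands the job in; it is judged then, once.
The state is a dict: "time": time; "qpos": joint angles; "dq": joint speeds; "tau": joint torques, N m; "tcp_pos": TCP position; "tool_rot": TCP orientation; "contact_force": force on the tool from outside, world axes, zero at the start; "ft_torque": the same for the moment, N m; "gripper_width": finger opening in m; "grip_force": force on a finger pad.
Only numpy, scipy, OpenCV 4.12 (cv2) and the standard library are available. Lean on these libraries where they do the work, as an engineer would, in place of code of your own. Each camera call takes 0.05 s, during which the arm holds its last target. There are 200 camera calls.

## Task

Set the loose half of the plaster mould down gently in the casting cradle, upright between the rails with its hollow side facing the half that is already there, and slide it up by hand until the two faces meet; then let go of it. After that lock the mould shut with the push clamp: swing its handle up and right over towards the mould until it snaps past centre and stays down on its stop. Do not knock the plaster, and leave the bowl, the cup and the wooden batten where they are.

Things in the scene. Friction and masses are not known exactly. Their poses are not given: they have to be found in the camera images.
- cradle: Casting cradle fixed on the table: plywood board 335 x 110 x 18 mm with two low rails, a wooden end stop and a steel push-type toggle clamp. Origin on the table, on its middle line; +x runs along the board from clamp to end stop, z up. The end stop's inner face is at x = 150 mm (98 mm wide, top at z = 78 mm). Both halves home: their joint is at x = 108 mm, the loose half's back at x = 66 mm.
- slot (a point): Point on the board's top (z = 18 mm) between the rails where the middle of the loose half stands when home (cradle x = 87 mm), axes as the cradle's. The rails are 68 mm apart (cradle x = 34 to 162 mm), bevelled outwards at the top, and reach 24 mm above the board.
- half_center (a point): Centre (half-way up) of the loose half of the plaster mould: a block 42 (its x) x 64 (its y) x 105 mm (z), 0.24 to 0.42 kg, standing upright on the table at the start. Its +x points out of the face with the vase-shaped hollow (36 mm wide, neck open at the top), which must look along the cradle's +x. Plaster chips if pushed on its mate with over 40 N by hand or dropped 15 mm.
- half_face (a point): Centre of the hollow face of the loose half, 21 mm along +x from its centre.
- loose_half: The loose half itself: origin at the middle of its underside, axes as at half_center.
- mate_center (a point): Centre of the other, equal half, standing loose in the cradle 0.5 to 3 mm short of the end stop, its hollow (its +x) facing the clamp, the cradle's -x. It slides when pushed.
- mate_face (a point): Centre of the hollow face of that half, 21 mm along its +x from its centre.
- mate_half: That other half: origin at the middle of its underside.
- clamp (a joint): Angle of the clamp handle, rad. 0: lies back, away from the mould (cradle -x), 10 degrees above level; grows as it swings up (upright at 1.40) and over to the mould; dead centre 2.43; stop 2.53, pointing to cradle +x, 25 degrees above level. Stays where left until the tip meets the mould (1.7 to 1.9); then resists, 9 to 17 N at the grip, most near 2.05; springs back if let go short of 2.43; past it snaps to its stop.
- handle_grip (a point): Point on the centre line of the handle's black plastic grip, 95 mm from the pivot, so it runs on a 95 mm circle. The grip is 20 mm wide (along cradle y) and 15 mm thick and reaches from 52 to 125 mm from the pivot; its top at the stop is 116 mm above the table at this point.
- handle: The clamp's handle with its grip; origin at the pivot.
- clamp_pivot (a point): Pivot of the handle, cradle x = -70 mm, y = 0, z = 68 mm; the pivot axis lies along cradle y. The clamp's frame beside it is 44 mm wide and its top is at z = 83 mm, from cradle x = -90 to +30 mm.
- tip_front (a point): Front of the clamp's round rubber tip (24 mm across, 68 mm above the table), on cradle y = 0. The handle drives it 32 mm forward on to the back of the loose half. Drawn back it stands at cradle x = 38 to 45 mm, leaving about 60 to 70 mm between it and the mate. On a strong spring (40 N per mm); its screw setting, and so how hard the clamp bites, varies.
- bowl: Plastic bowl, 150 mm across, 62 mm high, loose: leave alone. Origin at the middle of its underside.
- bisque_cup: Unglazed clay cup, 68 mm across, 82 mm high, loose: leave alone. Origin at the middle of its underside.
- batten: Loose wooden batten, 240 (its x) x 30 x 10 mm, lying flat: leave alone. Origin at the middle of its underside.

How it is judged (in metres and radians):
On the way, in this order (a step that is already met when the one before it is completed fails the run):
1. the loose half stands upright between the rails, hollow side to its mate, the two faces together, let go of, with the clamp not yet thrown (y of half_face in the frame of cradle between -0.004 and 0.004 m and z of half_center in the frame of cradle between 0.067 and 0.0745 m and angle between half_center's own z axis and vertical below 0.06 rad and angle between the x axis of half_center and the x axis of cradle, either way round below 0.09 rad and x of half_face in the frame of cradle between 0.1025 and 0.112 m and distance between half_face and mate_face below 0.005 m and x of half_face in the frame of mate_face below 0.0025 m and contact force between the fingers and loose_half below 0.05 N and value of joint clamp below 1.2 rad), for 0.2 s.
2. the clamp handle has snapped past centre onto its stop (value of joint clamp above 2.49 rad), for 0.2 s.
At the end, for the whole second after the job is handed in: Handle past centre on its stop (within 2.3 degrees); loose half upright on the board between the rails (within 4 mm of the centre line), hollow side on its mate, faces closed within 2.5 mm, centres within 5 mm; mate home on the end stop (within 3.5 mm); mould pinched tight by the clamp (over 40 N) (value of joint clamp above 2.49 rad and y of half_face in the frame of cradle between -0.004 and 0.004 m and z of half_center in the frame of cradle between 0.067 and 0.0745 m and angle between each of half_center, mate_center's own z axis and vertical below 0.06 rad and angle between the x axis of half_center and the x axis of cradle, either way round below 0.09 rad and x of half_face in the frame of cradle between 0.1045 and 0.112 m and distance between half_face and mate_face below 0.005 m and x of half_face in the frame of mate_face below 0.0025 m and x of mate_center in the frame of cradle between 0.1265 and 0.1325 m and contact force between loose_half and mate_half above 40 N and linear speed of loose_half below 0.01 m/s); the robot touches nothing.
It fails at once if the plaster is chipped before the clamp is thrown: over 40 N between the halves, or the loose half lands on the cradle with over 85 N (a drop of about 15 mm) (value of joint clamp below 1.2 rad and (contact force between loose_half and mate_half above 40 N or contact force between loose_half and cradle above 85 N)).
It fails at once if the bowl is moved more than 25 mm (distance of bowl from where it was at the start of the episode above 0.025 m).
It fails at once if the cup is moved more than 25 mm (distance of bisque_cup from where it was at the start of the episode above 0.025 m).
It fails at once if the batten is moved more than 25 mm (distance of batten from where it was at the start of the episode above 0.025 m).
It also fails if it takes over 61 s, if anything falls off the work surface, if the arm or the gripper's body presses on something with over 40 N, if the wrist force passes 120 N, or if a joint passes its speed limit or range.

## Working session

There is one attempt and no reset: what is moved stays moved. The work goes in short steps, Python scripts to look and compute and a tool call to move; the robot and the scene stay as the last step left them, time stands still between calls to the robot, and variables do not carry over. Pictures are saved under pics/ and viewed, at most 10 in all, crops included, and the job is handed in when it is done.

Besides the shell and the picture viewer there is one more tool, called after ">>>" as name(argument=value, ...) on one line, values as JSON. carry_out: Moves the arm, as the interface text tells. Its arguments: {"type":"object","properties":{"motion":{"type":"string"},"force":{"type":"number"}},"required":["motion"]}

```bash
mkdir -p pics; python3 - <<'E'
from plant import arm
import cv2,numpy as np
print(arm.hold_point_z)
o=arm.get_obs();print(o)
for n in("top","side"):
    s=arm.snapshot(n);cv2.imwrite(f"pics/{n}0.png",s["img"][:,:,::-1]);print(n,s["fx"],s["fy"],s["cx"],s["cy"],np.round(s["R"],4).tolist(),s["t"], -s["R"].T@s["t"])
E
```

```text
0.0187
{'time': 0.0, 'qpos': array([68.07303784, 18.43865326, -4.01708188, 83.17468484,  1.29556699,
       78.54000534, -3.25992058]), 'dq': array([-0.0396478 , -0.00197385,  0.08422724, -0.00774814,  0.04576576,
        0.00350598, -0.00161748]), 'tau': array([ 9.08049060e-05, -4.93573737e+01, -3.81659986e-01, -3.14331722e+01,
        1.31773987e-02,  1.13827205e-02,  9.68741972e-06]), 'tcp_pos': array([ 0.25096437, -0.59902131,  0.23023021]), 'tool_rot': array([[ 9.22279401e-01,  3.86523002e-01, -8.22001092e-04],
       [ 3.86523863e-01, -9.22277839e-01,  1.70049464e-03],
       [-1.00833097e-04, -1.88605422e-03, -9.99998216e-01]]), 'contact_force': array([0.44127604, 0.78218293, 0.21477877]), 'ft_torque': array([ 0.05853382, -0.05055023,  0.00415939]), 'grip_force': 0.0, 'gripper_width': 0.08537404272364964}
top 495.22554812367986 495.22554812367986 253.2617231676097 197.07422039149523 [[-0.0028, -1.0, 0.0053], [-0.9992, 0.0026, -0.0387], [0.0387, -0.0054, -0.9992]] [-0.00204754  0.58857774  1.24279902] [0.54000292 0.00313786 1.26465977]
side 430.45301121104404 430.45301121104404 246.94944730763464 189.79200394147753 [[-0.9118, -0.4104, 0.0137], [-0.2993, 0.6413, -0.7065], [0.2812, -0.6483, -0.7076]] [0.52841316 0.26051428 1.04950769] [0.2646955  0.73014883 0.91944197]
```

View pics/top0.png

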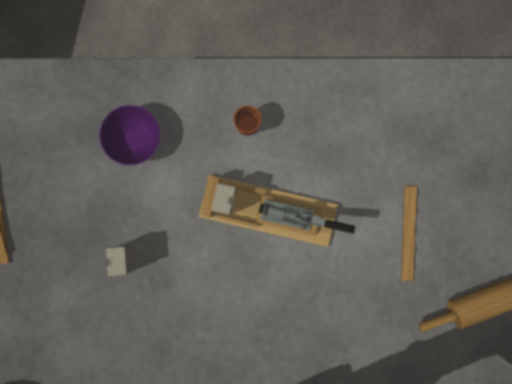

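View pics/side0.png

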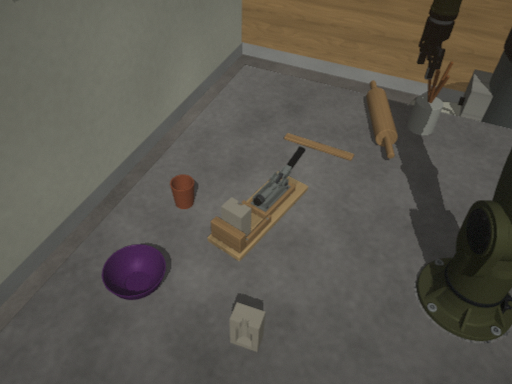

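The top view shows the loose half at about (116,261), with its notch facing left. The cradle runs from the end stop at (210,197) to the clamp at (332,225), with the handle end at (354,229). The side view shows the half at (247,327) and the mate at (236,215). Next I'll measure these with masks.

```bash
cat > h.py <<'E'
from plant import arm
import cv2,numpy as np
def ray(s,p,z):
    d=s["R"].T@np.array([(p[0]-s["cx"])/s["fx"],(p[1]-s["cy"])/s["fy"],1]);c=-s["R"].T@s["t"]
    return c+d*(z-c[2])/d[2]
def proj(s,X):
    q=s["R"]@np.array(X)+s["t"];return np.array([s["fx"]*q[0]/q[2]+s["cx"],s["fy"]*q[1]/q[2]+s["cy"]])
def rect(m):
    c=max(cv2.findContours(m,cv2.RETR_EXTERNAL,cv2.CHAIN_APPROX_NONE)[0],key=cv2.contourArea)
    return c,cv2.boxPoints(cv2.minAreaRect(cv2.convexHull(c)))
E
python3 - <<'E'
from h import *
s=arm.snapshot("top");im=s["img"];hsv=cv2.cvtColor(im,cv2.COLOR_RGB2HSV)
print(hsv[261,118],hsv[200,222],hsv[280,60],hsv[200,208],hsv[235,270],hsv[226,345],hsv[235,408])
wood=((hsv[...,0]>8)&(hsv[...,0]<24)&(hsv[...,1]>90)&(hsv[...,2]>60)).astype(np.uint8)
w=wood.copy();w[:,:190]=0;w[:,360:]=0;w[:160]=0;w[260:]=0
c,b=rect(w);print("cradle px",b.tolist());print([np.round(ray(s,p,.018),4).tolist() for p in b])
pl=((hsv[...,1]<90)&(hsv[...,2]>130)).astype(np.uint8)
for nm,(x0,x1,y0,y1) in dict(half=(95,140,235,290),mate=(205,240,180,220)).items():
    m=np.zeros_like(pl);m[y0:y1,x0:x1]=pl[y0:y1,x0:x1];c,b=rect(m)
    z=.105 if nm=="half" else .123
    P=np.array([ray(s,p,z) for p in b]);print(nm,b.round(1).tolist(),P.round(4).tolist(),P.mean(0),[np.linalg.norm(P[i]-P[i-1]).round(4) for i in range(4)])
k=((hsv[...,2]<45)).astype(np.uint8);m=np.zeros_like(k);m[215:240,320:360]=k[215:240,320:360];c,b=rect(m);print("grip",b.tolist(),[ray(s,p,.09).round(4).tolist() for p in b])
a=cv2.resize(im[165:255,190:370],None,fx=4,fy=4,interpolation=cv2.INTER_CUBIC)
d=cv2.resize(im[235:290,90:150],None,fx=4,fy=4,interpolation=cv2.INTER_CUBIC)
cn=np.zeros((360+220,720,3),np.uint8);cn[:360]=a;cn[360:,:240]=d
cv2.imwrite("pics/crop.png",cn[:,:,::-1])
E
```

```text
[ 26  36 142] [ 25  38 147] [24 13 99] [ 17 128 147] [ 23  17 117] [30 30 34] [ 17 131 150]
cradle px [[198.706298828125, 216.44178771972656], [208.328857421875, 174.2504425048828], [337.5877685546875, 203.7305450439453], [327.9652099609375, 245.92189025878906]]
[[0.5399, 0.1337, 0.018], [0.6462, 0.1096, 0.018], [0.571, -0.2161, 0.018], [0.465, -0.1909, 0.018]]
half [[106.5999984741211, 248.5], [123.0, 247.60000610351562], [124.5, 273.6000061035156], [108.0, 274.6000061035156]] [[0.466, 0.339, 0.105], [0.468, 0.3008, 0.105], [0.4075, 0.297, 0.105], [0.4055, 0.3351, 0.105]] [0.43672955 0.31797592 0.105     ] [np.float64(0.0606), np.float64(0.0383), np.float64(0.0606), np.float64(0.0382)]
mate [[210.39999389648438, 209.3000030517578], [216.60000610351562, 183.39999389648438], [234.10000610351562, 187.5], [228.0, 213.5]] [[0.5562, 0.0957, 0.123], [0.6161, 0.0816, 0.123], [0.6065, 0.0412, 0.123], [0.5466, 0.0554, 0.123]] [0.58137381 0.06846785 0.123     ] [np.float64(0.0414), np.float64(0.0615), np.float64(0.0415), np.float64(0.0615)]
grip [[325.08990478515625, 225.94381713867188], [326.455078125, 220.028076171875], [353.62359619140625, 226.2977294921875], [352.2584228515625, 232.21347045898438]] [[0.5166, -0.1733, 0.09], [0.5306, -0.1766, 0.09], [0.5156, -0.241, 0.09], [0.5016, -0.2376, 0.09]]
```

View pics/crop.png

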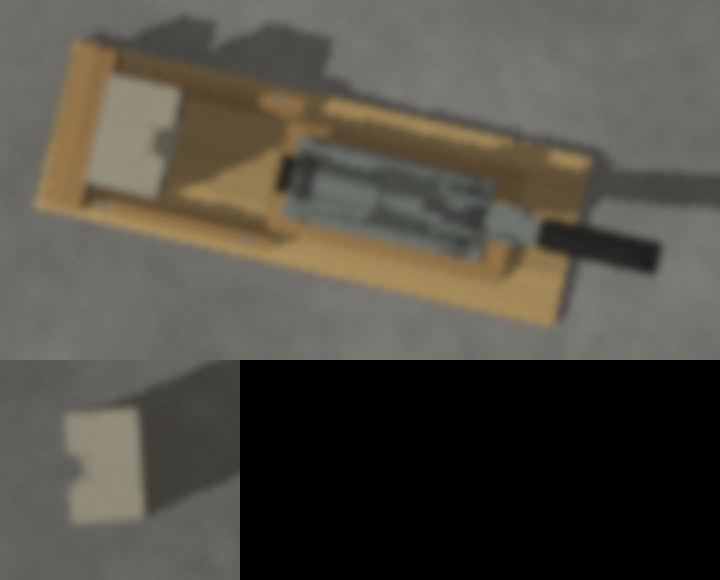

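The crop shows the mate against the end stop with its notch facing the clamp, and the clear gap in front of the tip. In full-image pixels the notch is at about (230,200) and the tip at (262,208). The loose half's notch faces left, towards world +y. Next: planning the approach.

```bash
cat >> h.py <<'E'
from scipy.spatial.transform import Rotation as Ro, Slerp
EX=np.array([.2267,.974,0]);EY=np.array([-.974,.2267,0]);O=np.array([.5524,-.0562,0])
def C(x,y,z): return O+x*EX+y*EY+np.array([0,0,z])
def down(a): # tool y at world angle a deg
    y=np.array([np.cos(np.radians(a)),np.sin(np.radians(a)),0]);z=np.array([0,0,-1.]);return np.array([np.cross(y,z),y,z]).T
def plan(wps,p=None,R=None):
    o=arm.get_obs()
    if p is None:p,R=o["tcp_pos"],o["tool_rot"]
    for q,Q,n in wps:
        q=np.array(q);rv=Ro.from_matrix(R.T@Q).as_rotvec()
        for i in range(n):
            Ri=R@Ro.from_rotvec(rv*i/n).as_matrix()
            print(np.r_[Ri.T@(q-p)/n,rv/n].round(4).tolist())
        print('--');p,R=q,Q
def st():
    o=arm.get_obs();print(o["time"],o["tcp_pos"].round(4),o["tool_rot"].round(4).tolist(),o["contact_force"].round(2),o["gripper_width"].round(4),round(o["grip_force"],1));d=o["tcp_pos"]-O;print("cradle",d@EX,d@EY,d[2])
E
python3 -c "
from h import *
plan([((.60,-.15,.23),down(-13),4),((.4367,.318,.2),down(3.4),4)])"
```

```text
[0.1239, -0.0698, 0.0002, -0.0004, -0.0001, -0.2368]
[0.1368, -0.0388, 0.0002, -0.0004, -0.0001, -0.2368]
[0.1421, -0.0057, 0.0001, -0.0004, -0.0001, -0.2368]
[0.1395, 0.0278, 0.0001, -0.0004, -0.0001, -0.2368]
--
[0.1048, -0.0661, 0.0075, 0.0, 0.0, -0.0716]
[0.1093, -0.0584, 0.0075, 0.0, 0.0, -0.0716]
[0.1132, -0.0505, 0.0075, 0.0, 0.0, -0.0716]
[0.1165, -0.0423, 0.0075, 0.0, 0.0, -0.0716]
--
```

>>> carry_out(motion="0.085 0.124 -0.070 0 0 0 -0.237;0.085 0.124 -0.070 0 0 0 -0.237;0.085 0.124 -0.070 0 0 0 -0.237;0.085 0.124 -0.070 0 0 0 -0.237")

```text
time: 0.55
tcp_pos: [0.3448, -0.4805, 0.2315]
tool_rot: [[0.799, 0.601, 0.003], [0.601, -0.799, 0.003], [0.004, -0.001, -1.0]]
contact_force: [-1.0, -0.4, -0.0]
gripper_width: 0.085
grip_force: 0.0
```

>>> carry_out(motion="0.085 0.137 -0.039 0 0 0 -0.237;0.085 0.137 -0.039 0 0 0 -0.237;0.085 0.137 -0.039 0 0 0 -0.237;0.085 0.137 -0.039 0 0 0 -0.237")

```text
time: 0.95
tcp_pos: [0.4309, -0.3677, 0.2315]
tool_rot: [[0.636, 0.772, 0.003], [0.772, -0.636, 0.003], [0.004, 0.0, -1.0]]
contact_force: [0.0, -0.5, 0.6]
gripper_width: 0.0848
grip_force: 0.0
```

>>> carry_out(motion="0.085 0.142 -0.006 0 0 0 -0.237;0.085 0.142 -0.006 0 0 0 -0.237;0.085 0.142 -0.006 0 0 0 -0.237;0.085 0.142 -0.006 0 0 0 -0.237")

```text
time: 1.35
tcp_pos: [0.5165, -0.2551, 0.2314]
tool_rot: [[0.437, 0.899, 0.002], [0.899, -0.437, 0.003], [0.004, 0.0, -1.0]]
contact_force: [-0.8, 0.2, -0.1]
gripper_width: 0.0851
grip_force: 0.0
```

>>> carry_out(motion="0.085 0.140 0.028 0 0 0 -0.237;0.085 0.140 0.028 0 0 0 -0.237;0.085 0.140 0.028 0 0 0 -0.237;0.085 0.140 0.028 0 0 0 -0.237;0.085 0.140 0.028 0 0 0 -0.237")

```text
time: 1.85
tcp_pos: [0.6003, -0.1493, 0.2307]
tool_rot: [[0.223, 0.975, -0.001], [0.975, -0.223, -0.0], [-0.0, -0.001, -1.0]]
contact_force: [-0.5, -0.9, 0.1]
gripper_width: 0.0851
grip_force: 0.0
```

>>> carry_out(motion="0.085 0.105 -0.066 0.0075 0 0 -0.072;0.085 0.105 -0.066 0.0075 0 0 -0.072;0.085 0.105 -0.066 0.0075 0 0 -0.072;0.085 0.105 -0.066 0.0075 0 0 -0.072")

```text
time: 2.25
tcp_pos: [0.5579, -0.0299, 0.224]
tool_rot: [[0.15, 0.989, -0.001], [0.989, -0.15, -0.0], [-0.001, -0.0, -1.0]]
contact_force: [0.2, -0.4, 0.2]
gripper_width: 0.085
grip_force: 0.0
```

>>> carry_out(motion="0.085 0.109 -0.058 0.0075 0 0 -0.072;0.085 0.109 -0.058 0.0075 0 0 -0.072;0.085 0.109 -0.058 0.0075 0 0 -0.072;0.085 0.109 -0.058 0.0075 0 0 -0.072")

```text
time: 2.65
tcp_pos: [0.5179, 0.0859, 0.2165]
tool_rot: [[0.079, 0.997, 0.0], [0.997, -0.079, -0.0], [-0.0, 0.0, -1.0]]
contact_force: [-0.0, -0.2, -0.2]
gripper_width: 0.0853
grip_force: 0.0
```

>>> carry_out(motion="0.085 0.113 -0.050 0.0075 0 0 -0.072;0.085 0.113 -0.050 0.0075 0 0 -0.072;0.085 0.113 -0.050 0.0075 0 0 -0.072;0.085 0.113 -0.050 0.0075 0 0 -0.072")

```text
time: 3.05
tcp_pos: [0.478, 0.2022, 0.2089]
tool_rot: [[0.008, 1.0, 0.0], [1.0, -0.008, 0.0], [0.0, 0.0, -1.0]]
contact_force: [1.1, -0.2, 0.8]
gripper_width: 0.0852
grip_force: 0.0
```

```bash
python3 -c "
from h import *
st();plan([((.4367,.318,.2),down(3.4),1),((.4367,.318,.055),down(3.4),1)])"
```

```text
Traceback (most recent call last):
  File "h.py", line 26, in st
    o=arm.get_obs();print(o["time"],o["tcp_pos"].round(4),o["tool_rot"].round(4).tolist(),o["contact_force"].round(2),o["gripper_width"].round(4),round(o["grip_force"],1));d=o["tcp_pos"]-O;print("cradle",d@EX,d@EY,d[2])
                                                                                                                      ^^^^^^^^^^^^^^^^^^^^^^^^
AttributeError: 'float' object has no attribute 'round'
```

>>> carry_out(motion="0.085 0.1155 -0.042 0.009 0 0 -0.068;0.085 0.1155 -0.042 0.009 0 0 -0.068;0.085 0.1155 -0.042 0.009 0 0 -0.068;0.085 0.1155 -0.042 0.009 0 0 -0.068")

```text
time: 3.45
tcp_pos: [0.4377, 0.3178, 0.1996]
tool_rot: [[-0.06, 0.998, -0.0], [0.998, 0.06, 0.001], [0.001, -0.0, -1.0]]
contact_force: [0.4, 0.0, -0.8]
gripper_width: 0.0849
grip_force: 0.0
```

>>> carry_out(motion="0.085 0 0 0.03 0 0 0;0.085 0 0 0.06 0 0 0;0.085 0 0 0.08 0 0 0;0.085 0 0 0.08 0 0 0")

```text
time: 3.85
tcp_pos: [0.4386, 0.3116, 0.1166]
tool_rot: [[-0.052, 0.999, -0.004], [0.999, 0.052, -0.005], [-0.005, -0.005, -1.0]]
contact_force: [0.6, -0.1, 0.4]
gripper_width: 0.0849
grip_force: 0.0
```

```bash
sed -i 's/o\["gripper_width"\].round(4)/round(float(o["gripper_width"]),4)/' h.py; python3 -c "
from h import *
st();plan([((.4367,.318,.055),down(3.4),1)])
s=arm.snapshot('top');t=arm.snapshot('side');
a=s['img'][200:320,50:200];b=t['img'][230:380,180:330]
cv2.imwrite('pics/g.png',np.hstack([cv2.resize(a,(400,320)),cv2.resize(b,(320,320))])[:,:,::-1])"
```

```text
3.85 [0.4386 0.3116 0.1166] [[-0.0522, 0.9986, -0.0044], [0.9986, 0.0522, -0.0048], [-0.0046, -0.0047, -1.0]] [ 0.58 -0.09  0.41] 0.0849 0.0
cradle 0.33242843561642443 0.1941986984070943 0.116598979344421
[0.0068, -0.0013, 0.0616, -0.0047, 0.0045, -0.0072]
--
```

View pics/g.png

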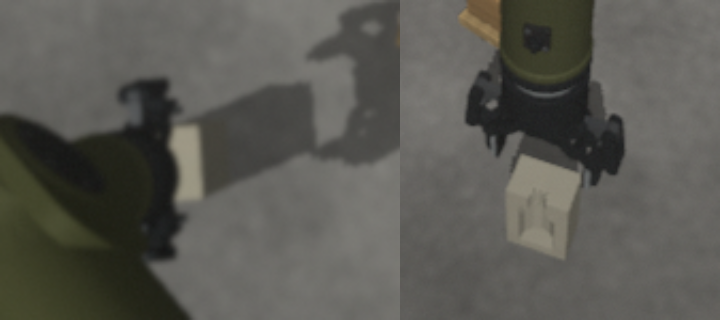

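The crop shows the open fingers on either side of the block, which is clear of the pads. I'll correct the small drift and go down.

>>> carry_out(motion="0.085 0.005 -0.001 0.02 -0.004 0.004 -0.007;0.085 0.007 -0.001 0.04 -0.0047 0.0045 -0.007;0.085 0.007 -0.001 0.0615 -0.0047 0.0045 -0.007;0.085 0.007 -0.001 0.0615 -0.0047 0.0045 -0.007")

```text
time: 4.35
tcp_pos: [0.4364, 0.3221, 0.0573]
tool_rot: [[-0.063, 0.998, 0.003], [0.998, 0.063, 0.003], [0.003, 0.003, -1.0]]
contact_force: [-0.1, -0.2, 1.0]
gripper_width: 0.0853
grip_force: 0.0
```

```bash
python3 -c "
from h import *
st();print(arm.get_obs()['qpos']);plan([((.4367,.318,.055),down(3.4),1)])"
```

```text
4.35 [0.4364 0.3221 0.0573] [[-0.0632, 0.998, 0.0026], [0.998, 0.0632, 0.0027], [0.0025, 0.0028, -1.0]] [-0.05 -0.21  1.01] 0.0853 0.0
cradle 0.3421424983417683 0.1987750853277521 0.057303115237520096
[  2.03441952  20.71741742 -47.52848253 108.30058485  17.82655757
  58.42111206 -49.45713138]
[-0.0041, 0.0001, 0.0023, 0.0028, -0.0025, 0.0039]
--
```

>>> carry_out(motion="0.085 -0.005 0 0.002 0.003 -0.003 0.004;0.085 -0.005 0 0.002 0.003 -0.003 0.004;0.085 -0.005 0 0.002 0.003 -0.003 0.004")

```text
time: 4.65
tcp_pos: [0.4376, 0.3191, 0.0576]
tool_rot: [[-0.06, 0.998, 0.004], [0.998, 0.06, 0.002], [0.002, 0.004, -1.0]]
contact_force: [0.0, -0.1, -0.0]
gripper_width: 0.0849
grip_force: 0.0
```

>>> carry_out(motion="0.06 0 0 0 0 0 0;0.06 0 0 0 0 0 0;0.06 0 0 0 0 0 0;0.06 0 0 0 0 0 0;0.06 0 0 0 0 0 0", force=50)

```text
time: 5.15
tcp_pos: [0.4367, 0.3196, 0.0571]
tool_rot: [[-0.061, 0.998, 0.003], [0.998, 0.061, 0.002], [0.002, 0.003, -1.0]]
contact_force: [-1.0, -0.3, 6.2]
gripper_width: 0.0637
grip_force: 56.5
```

```bash
python3 -c "
from h import *
st();plan([((.4367,.318,.055),down(3.4),1)])"
```

```text
5.15 [0.4367 0.3196 0.0571] [[-0.0611, 0.9981, 0.0026], [0.9981, 0.0611, 0.002], [0.0018, 0.0027, -1.0]] [-0.98 -0.32  6.18] 0.0637 56.5
cradle 0.3397749878011133 0.19787268968717092 0.057134913520523654
[-0.0016, -0.0001, 0.0021, 0.0027, -0.0018, 0.0018]
--
```

```bash
python3 -c "
from h import *
plan([((.4367,.3196,.22),down(3.4),1),(C(.0775,0,.22),down(-13.1),3),(C(.0775,0,.11),down(-13.1),1)])"
```

```text
[0.0003, 0.0004, -0.1629, 0.0027, -0.0018, 0.0018]
--
[-0.1026, 0.0384, 0.0, 0.0, 0.0, 0.096]
[-0.0984, 0.0481, 0.0, 0.0, 0.0, 0.096]
[-0.0934, 0.0573, 0.0, 0.0, 0.0, 0.096]
--
[0.0, 0.0, 0.11, 0.0, 0.0, 0.0]
--
```

>>> carry_out(motion="0.06 0 0 -0.02 0 0 0;0.06 0 0 -0.06 0 0 0;0.06 0 0 -0.10 0 0 0;0.06 0 0 -0.14 0 0 0;0.06 0 0 -0.163 0.0027 -0.0018 0.0018", force=60)

```text
time: 5.65
tcp_pos: [0.4363, 0.3193, 0.2217]
tool_rot: [[-0.06, 0.998, 0.001], [0.998, 0.06, 0.0], [0.0, 0.001, -1.0]]
contact_force: [-0.4, 0.7, -4.2]
gripper_width: 0.063
grip_force: 68.4
```

>>> carry_out(motion="0.06 -0.03 0.012 0 0 0 0.03;0.06 -0.068 0.026 0 0 0 0.065;0.06 -0.1026 0.0384 0 0 0 0.096;0.06 -0.1026 0.0384 0 0 0 0.096")

```text
time: 6.05
tcp_pos: [0.4829, 0.2111, 0.2177]
tool_rot: [[0.047, 0.999, -0.002], [0.999, -0.047, -0.005], [-0.005, -0.002, -1.0]]
contact_force: [-0.4, -0.5, -2.7]
gripper_width: 0.0634
grip_force: 68.4
```

>>> carry_out(motion="0.06 -0.03 0.015 0 0 0 0.03;0.06 -0.066 0.032 0 0 0 0.065;0.06 -0.0984 0.0481 0 0 0 0.096;0.06 -0.0984 0.0481 0 0 0 0.096")

```text
time: 6.45
tcp_pos: [0.5266, 0.1111, 0.2176]
tool_rot: [[0.142, 0.99, -0.003], [0.99, -0.142, -0.004], [-0.005, -0.002, -1.0]]
contact_force: [-0.4, -0.5, -4.0]
gripper_width: 0.0637
grip_force: 68.4
```

>>> carry_out(motion="0.06 -0.03 0.019 0 0 0 0.03;0.06 -0.062 0.038 0 0 0 0.065;0.06 -0.0934 0.0573 0 0 0 0.096;0.06 -0.0934 0.0573 0 0 0 0.096;0.06 -0.0934 0.0573 0 0 0 0.096")

```text
time: 6.95
tcp_pos: [0.5694, 0.0167, 0.2181]
tool_rot: [[0.23, 0.973, -0.003], [0.973, -0.23, 0.0], [-0.0, -0.003, -1.0]]
contact_force: [0.2, 0.1, -4.5]
gripper_width: 0.0636
grip_force: 68.4
```

```bash
python3 -c "
from h import *
st();plan([(C(.0775,0,.13),down(-13.1),1)])
s=arm.snapshot('top');t=arm.snapshot('side');
a=s['img'][165:255,190:370];b=t['img'][90:280,160:330]
cv2.imwrite('pics/p.png',np.hstack([cv2.resize(a,(440,400)),cv2.resize(b,(358,400))])[:,:,::-1])"
```

```text
6.95 [0.5694 0.0167 0.2181] [[0.23, 0.9732, -0.0031], [0.9732, -0.23, 0.0005], [-0.0003, -0.0031, -1.0]] [ 0.22  0.12 -4.47] 0.0636 68.4
cradle 0.07482666788750034 -2.6868525404936803e-05 0.21813126550621573
[0.0027, 0.0002, 0.0881, -0.0031, 0.0003, -0.0034]
--
```

View pics/p.png

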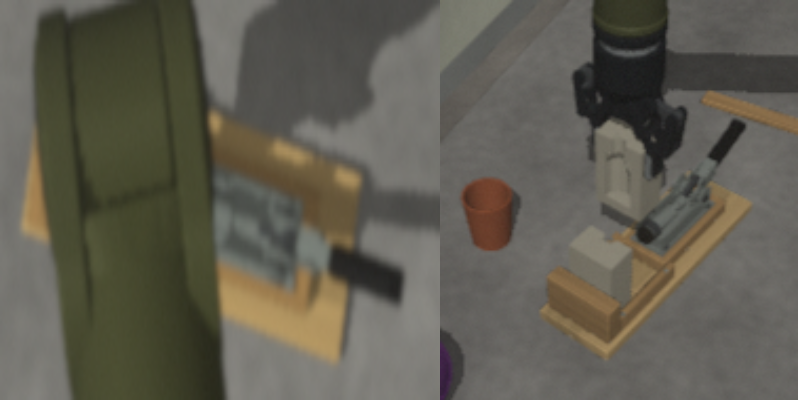

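The half is hanging upright above the gap between the tip and the mate, with its hollow facing the mate. Going down.

>>> carry_out(motion="0.06 0.0027 0 0.02 -0.003 0 -0.0034;0.06 0.0027 0 0.05 -0.003 0 -0.0034;0.06 0.0027 0 0.08 -0.003 0 -0.0034;0.06 0.0027 0 0.088 -0.003 0 -0.0034;0.06 0.0027 0 0.088 -0.003 0 -0.0034")

```text
time: 7.55
tcp_pos: [0.5688, 0.0219, 0.1302]
tool_rot: [[0.222, 0.975, -0.001], [0.975, -0.222, -0.001], [-0.001, -0.001, -1.0]]
contact_force: [-0.0, -0.4, -3.5]
gripper_width: 0.0632
grip_force: 67.9
```

```bash
python3 -c "
from h import *
st();plan([(C(.0775,0,.085),down(-13.1),1)])"
```

```text
7.55 [0.5688 0.0219 0.1302] [[0.2219, 0.9751, -0.0009], [0.9751, -0.2219, -0.0007], [-0.0009, -0.0008, -1.0]] [-0.03 -0.45 -3.54] 0.0632 67.9
cradle 0.07974289433587174 0.0017616967000388002 0.13020883354214713
[-0.0022, 0.0018, 0.0452, -0.0008, 0.0009, 0.0049]
--
```

>>> carry_out(motion="0.06 -0.002 0.0015 0 0 0 0.004;0.06 -0.002 0.0015 0.01 0 0 0.004;0.06 -0.002 0.0015 0.015 0 0 0.004;0.06 -0.002 0.0015 0.015 0 0 0.004")

```text
time: 7.95
tcp_pos: [0.5704, 0.0185, 0.1156]
tool_rot: [[0.228, 0.974, 0.001], [0.974, -0.228, -0.001], [-0.001, 0.001, -1.0]]
contact_force: [-0.5, 0.0, -4.0]
gripper_width: 0.0635
grip_force: 68.2
```

>>> carry_out(motion="0.06 0 0 0 0 0 0")

```text
time: 8.05
tcp_pos: [0.5709, 0.0187, 0.1163]
tool_rot: [[0.227, 0.974, 0.002], [0.974, -0.227, -0.001], [-0.001, 0.002, -1.0]]
contact_force: [1.1, 0.3, -3.8]
gripper_width: 0.0633
grip_force: 68.2
```

```bash
python3 -c "
from h import *
st();plan([(C(.0775,0,.085),down(-13.1),1)])
t=arm.snapshot('side');
cv2.imwrite('pics/q.png',cv2.resize(t['img'][130:270,190:330],(800,600),interpolation=cv2.INTER_CUBIC)[:,:,::-1])
print([proj(t,C(x,0,z)).round(1).tolist() for x,z in((.066,.123),(.108,.123),(.15,.123),(.04,.068))])"
```

```text
8.05 [0.5709 0.0187 0.1163] [[0.2274, 0.9738, 0.0018], [0.9738, -0.2274, -0.0011], [-0.0006, 0.002, -1.0]] [ 1.1   0.26 -3.83] 0.0633 68.2
cradle 0.07712124220570579 -0.001086566405984258 0.11626895198984993
[0.0004, -0.0012, 0.0313, 0.002, 0.0006, -0.0008]
--
[[250.6, 193.3], [240.6, 202.5], [230.3, 212.2], [256.0, 202.1]]
```

View pics/q.png

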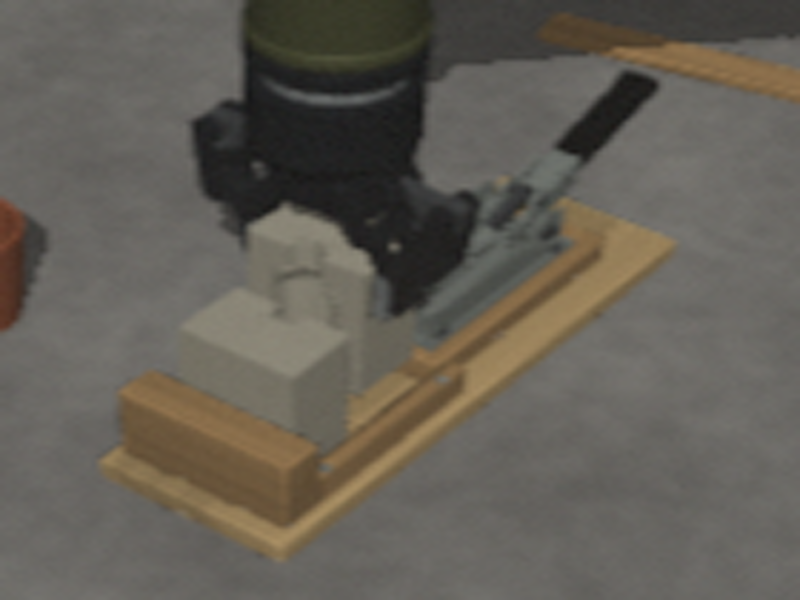

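The picture shows the half standing clear between the tip and the mate, just above rail height. The mate's front edge is at about (289,315) in the crop, as predicted. I'll lower it gently.

>>> carry_out(motion="0.06 0 -0.0008 0.008 0 0 0;0.06 0 -0.0008 0.016 0 0 0;0.06 0 -0.0008 0.024 0 0 0;0.06 0 -0.0008 0.032 0 0 0;0.06 0 -0.0008 0.034 0 0 0")

```text
time: 8.6
tcp_pos: [0.5692, 0.0187, 0.0806]
tool_rot: [[0.227, 0.974, -0.001], [0.974, -0.227, -0.001], [-0.001, -0.0, -1.0]]
contact_force: [-0.7, 0.2, -3.9]
gripper_width: 0.0634
grip_force: 68.2
```

>>> carry_out(motion="0.06 0 0 0.001 0 0 0;0.06 0 0 0.002 0 0 0;0.06 0 0 0.003 0 0 0;0.06 0 0 0.004 0 0 0;0.06 0 0 0.005 0 0 0")

```text
time: 9.1
tcp_pos: [0.5704, 0.0188, 0.0774]
tool_rot: [[0.227, 0.974, 0.002], [0.974, -0.227, -0.001], [-0.001, 0.003, -1.0]]
contact_force: [0.1, 0.7, -4.0]
gripper_width: 0.0636
grip_force: 68.2
```

>>> carry_out(motion="0.06 0 0 0.0006 0 0 0;0.06 0 0 0.0012 0 0 0;0.06 0 0 0.0018 0 0 0;0.06 0 0 0.0018 0 0 0")

```text
time: 9.5
tcp_pos: [0.5702, 0.0188, 0.0754]
tool_rot: [[0.227, 0.974, 0.002], [0.974, -0.227, -0.001], [-0.001, 0.002, -1.0]]
contact_force: [0.0, -0.1, -3.5]
gripper_width: 0.0636
grip_force: 68.2
```

>>> carry_out(motion="0.06 0 0 0.0004 0 0 0;0.06 0 0 0.0008 0 0 0;0.06 0 0 0.001 0 0 0")

```text
time: 9.8
tcp_pos: [0.5703, 0.0188, 0.0752]
tool_rot: [[0.227, 0.974, 0.002], [0.974, -0.227, -0.001], [-0.001, 0.002, -1.0]]
contact_force: [-3.7, -0.3, 4.6]
gripper_width: 0.0635
grip_force: 68.7
```

>>> carry_out(motion="0.06 0 -0.0005 -0.0008 0 0 0;0.06 0.0015 -0.0005 -0.0008 0 0 0;0.06 0.003 -0.0005 -0.0008 0 0 0;0.06 0.0045 -0.0005 -0.0008 0 0 0;0.06 0.006 -0.0005 -0.0008 0 0 0")

```text
time: 10.3
tcp_pos: [0.5714, 0.0248, 0.0752]
tool_rot: [[0.227, 0.974, 0.002], [0.974, -0.227, -0.001], [-0.001, 0.002, -1.0]]
contact_force: [-0.4, -0.5, -0.4]
gripper_width: 0.0632
grip_force: 68.5
```

>>> carry_out(motion="0.06 0.0005 0 0 0 0 0;0.06 0.001 0 0 0 0 0;0.06 0.0015 0 0 0 0 0;0.06 0.002 0 0 0 0 0")

```text
time: 10.7
tcp_pos: [0.5716, 0.0266, 0.0753]
tool_rot: [[0.228, 0.974, 0.002], [0.974, -0.228, -0.001], [-0.001, 0.002, -1.0]]
contact_force: [0.1, -1.6, -1.2]
gripper_width: 0.0633
grip_force: 68.6
```

>>> carry_out(motion="0.06 0.0005 0 0 0 0 0;0.06 0.001 0 0 0 0 0;0.06 0.0015 0 0 0 0 0;0.06 0.0015 0 0 0 0 0")

```text
time: 11.1
tcp_pos: [0.5719, 0.0281, 0.0752]
tool_rot: [[0.227, 0.974, 0.002], [0.974, -0.227, -0.001], [-0.001, 0.002, -1.0]]
contact_force: [-1.3, -1.9, -1.3]
gripper_width: 0.0632
grip_force: 68.5
```

>>> carry_out(motion="0.06 0.0005 0 0 0 0 0;0.06 0.001 0 0 0 0 0;0.06 0.001 0 0 0 0 0")

```text
time: 11.4
tcp_pos: [0.5721, 0.0285, 0.0752]
tool_rot: [[0.228, 0.974, 0.002], [0.974, -0.228, -0.002], [-0.002, 0.002, -1.0]]
contact_force: [-0.6, -2.1, -0.2]
gripper_width: 0.0636
grip_force: 68.5
```

>>> carry_out(motion="0.06 0.0005 0 0 0 0 0;0.06 0.001 0 0 0 0 0;0.06 0.001 0 0 0 0 0")

```text
time: 11.7
tcp_pos: [0.5723, 0.0295, 0.0753]
tool_rot: [[0.228, 0.974, 0.002], [0.974, -0.228, -0.002], [-0.002, 0.002, -1.0]]
contact_force: [-1.7, -3.9, -0.5]
gripper_width: 0.0631
grip_force: 68.6
```

```bash
python3 -c "
from h import *
st()"
```

```text
11.7 [0.5723 0.0295 0.0753] [[0.2277, 0.9737, 0.0017], [0.9737, -0.2277, -0.002], [-0.0016, 0.0021, -1.0]] [-1.73 -3.91 -0.47] 0.0631 68.6
cradle 0.08795217882600825 5.830088665335713e-06 0.07527122797770472
```

>>> carry_out(motion="0.06 0.0005 0 0 0 0 0;0.06 0.001 0 0 0 0 0;0.06 0.001 0 0 0 0 0")

```text
time: 12.0
tcp_pos: [0.5723, 0.0294, 0.0753]
tool_rot: [[0.228, 0.974, 0.001], [0.974, -0.228, -0.003], [-0.003, 0.002, -1.0]]
contact_force: [-2.5, -6.6, 0.9]
gripper_width: 0.0631
grip_force: 68.8
```

>>> carry_out(motion="0.06 0.0005 0 0 0 0 0;0.06 0.0005 0 0 0 0 0")

```text
time: 12.2
tcp_pos: [0.5723, 0.0295, 0.0753]
tool_rot: [[0.229, 0.974, 0.001], [0.974, -0.229, -0.004], [-0.004, 0.002, -1.0]]
contact_force: [-3.4, -7.4, 2.3]
gripper_width: 0.0635
grip_force: 68.8
```

>>> carry_out(motion="0.06 -0.001 0 0 0 0 0;0.06 -0.001 0 0 0 0 0;0.085 -0.001 0 0 0 0 0;0.085 -0.001 0 0 0 0 0;0.085 -0.001 0 0 0 0 0")

```text
time: 12.7
tcp_pos: [0.5729, 0.0321, 0.0755]
tool_rot: [[0.226, 0.974, 0.003], [0.974, -0.226, 0.0], [0.001, 0.003, -1.0]]
contact_force: [1.3, 0.2, 0.5]
gripper_width: 0.0851
grip_force: 0.0
```

>>> carry_out(motion="0.085 0 0 0 0 0 0;0.085 0 0 -0.02 0 0 0;0.085 0 0 -0.06 0 0 0;0.085 0 0 -0.10 0 0 0;0.085 0 0 -0.13 0 0 0")

```text
time: 13.2
tcp_pos: [0.573, 0.0315, 0.2079]
tool_rot: [[0.227, 0.974, 0.005], [0.974, -0.227, -0.001], [0.0, 0.005, -1.0]]
contact_force: [1.3, 0.0, 0.6]
gripper_width: 0.0849
grip_force: 0.0
```

```bash
python3 -c "
from h import *
st();plan([(C(-.1636,0,.2),down(-13.1),2),(C(-.1636,0,.2),down(-13.1),1)])"
```

```text
13.2 [0.573  0.0315 0.2079] [[0.2267, 0.974, 0.0046], [0.974, -0.2267, -0.0006], [0.0004, 0.0046, -1.0]] [1.25 0.05 0.64] 0.0849 0.0
cradle 0.090078603100337 -0.00015071634414170484 0.20792961143455882
[-0.1268, -0.0001, 0.0039, 0.0023, -0.0002, -0.0]
[-0.1268, -0.0001, 0.0039, 0.0023, -0.0002, -0.0]
--
[0.0, 0.0, 0.0, 0.0, 0.0, 0.0]
--
```

>>> carry_out(motion="0.06 -0.04 0 0.002 0.002 0 0;0.06 -0.08 0 0.003 0.002 0 0;0.06 -0.127 0 0.004 0.002 0 0;0.06 -0.127 0 0.004 0.002 0 0")

```text
time: 13.6
tcp_pos: [0.5417, -0.1013, 0.2009]
tool_rot: [[0.238, 0.971, -0.001], [0.971, -0.238, -0.005], [-0.005, -0.0, -1.0]]
contact_force: [0.1, 0.2, -0.1]
gripper_width: 0.0603
grip_force: 0.0
```

>>> carry_out(motion="0.06 -0.04 0 0.002 0.002 0 0;0.06 -0.08 0 0.003 0.002 0 0;0.06 -0.127 0 0.004 0.002 0 0;0.06 -0.127 0 0.004 0.002 0 0;0.06 -0.127 0 0.004 0.002 0 0")

```text
time: 14.1
tcp_pos: [0.5142, -0.2176, 0.1972]
tool_rot: [[0.23, 0.973, -0.002], [0.973, -0.23, 0.0], [-0.0, -0.002, -1.0]]
contact_force: [0.3, 0.6, 0.7]
gripper_width: 0.0598
grip_force: 0.0
```

```bash
python3 -c "
from h import *
st();plan([(C(-.1636,0,.14),down(-13.1),1)])
s=arm.snapshot('top');t=arm.snapshot('side');
a=s['img'][165:255,190:370];b=t['img'][130:270,190:330]
cv2.imwrite('pics/r.png',np.hstack([cv2.resize(a,(440,400)),cv2.resize(b,(360,400))])[:,:,::-1])"
```

```text
14.1 [ 0.5142 -0.2176  0.1972] [[0.2304, 0.9731, -0.002], [0.9731, -0.2304, 0.0005], [-0.0, -0.002, -1.0]] [0.33 0.64 0.74] 0.0598 0.0
cradle -0.16586252170672802 0.0006159014436171202 0.19718893319622477
[0.0023, 0.0007, 0.0572, -0.002, 0.0, -0.0039]
--
```

View pics/r.png

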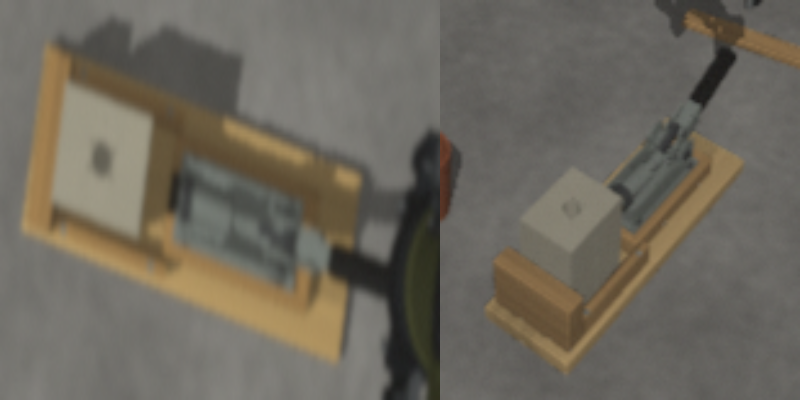

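The two halves now look like one closed block against the end stop, and the handle is under the gripper. Now gripping the handle.

>>> carry_out(motion="0.06 0.0015 0 0.03 0 0 -0.004;0.06 0.0015 0.0005 0.06 0 0 -0.004;0.06 0.0015 0.0005 0.09 0 0 -0.004;0.06 0.0015 0.0005 0.12 0 0 -0.004;0.06 0.0015 0.0005 0.128 0 0 -0.004")

```text
time: 14.7
tcp_pos: [0.5135, -0.2124, 0.0663]
tool_rot: [[0.22, 0.975, -0.007], [0.975, -0.22, 0.003], [0.001, -0.007, -1.0]]
contact_force: [-0.8, 0.3, -0.3]
gripper_width: 0.0604
grip_force: 0.0
```

>>> carry_out(motion="0.06 0 0 0 0 0 0;0.06 0 0 0 0 0 0")

```text
time: 14.9
tcp_pos: [0.5164, -0.2148, 0.0709]
tool_rot: [[0.222, 0.975, 0.0], [0.975, -0.222, -0.001], [-0.001, 0.0, -1.0]]
contact_force: [-0.1, -0.4, 0.3]
gripper_width: 0.0598
grip_force: 0.0
```

```bash
python3 -c "
from h import *
st();plan([(C(-.1636,0,.0695),down(-13.1),1)])"
```

```text
14.9 [ 0.5164 -0.2148  0.0709] [[0.2222, 0.975, 0.0001], [0.975, -0.2222, -0.0008], [-0.0008, 0.0003, -1.0]] [-0.05 -0.37  0.26] 0.0598 0.0
cradle -0.16262361648848758 -0.0009384084653231618 0.07085803229413493
[-0.001, -0.0009, 0.0014, 0.0003, 0.0008, 0.0045]
--
```

>>> carry_out(motion="0.06 -0.001 -0.0009 0 0 0 0.004;0.015 -0.001 -0.0009 0 0 0 0.004;0.015 -0.001 -0.0009 0 0 0 0.004;0.015 -0.001 -0.0009 0 0 0 0.004;0.015 -0.001 -0.0009 0 0 0 0.004", force=60)

```text
time: 15.4
tcp_pos: [0.5138, -0.2164, 0.0696]
tool_rot: [[0.228, 0.974, -0.002], [0.974, -0.228, -0.001], [-0.001, -0.002, -1.0]]
contact_force: [-0.6, -0.5, 1.4]
gripper_width: 0.0188
grip_force: 58.5
```

>>> carry_out(motion="0.015 0.0023 0 -0.0097 0 0 0;0.015 0.0055 0 -0.0191 0 0 0;0.015 0.0097 0 -0.0281 0 0 0;0.015 0.0148 0 -0.0366 0 0 0;0.015 0.0208 0 -0.0446 0 0 0")

```text
time: 15.9
tcp_pos: [0.519, -0.1941, 0.1139]
tool_rot: [[0.226, 0.974, -0.002], [0.974, -0.226, 0.001], [0.001, -0.002, -1.0]]
contact_force: [6.5, 1.6, -12.3]
gripper_width: 0.0189
grip_force: 59.5
```

```bash
python3 -c "
from h import *
st()"
```

```text
15.9 [ 0.519  -0.1941  0.1139] [[0.2262, 0.9741, -0.002], [0.9741, -0.2262, 0.0012], [0.0007, -0.0023, -1.0]] [  6.48   1.58 -12.32] 0.0189 59.5
cradle -0.1418510238231691 0.0013230665930032397 0.11391877991772031
```

>>> carry_out(motion="0.015 0.0068 0 -0.0072 0 0 0;0.015 0.0143 0 -0.0138 0 0 0;0.015 0.0225 0 -0.0195 0 0 0;0.015 0.0312 0 -0.0243 0 0 0;0.015 0.0403 0 -0.0282 0 0 0")

```text
time: 16.4
tcp_pos: [0.5276, -0.1572, 0.1414]
tool_rot: [[0.228, 0.974, -0.003], [0.974, -0.228, -0.002], [-0.003, -0.002, -1.0]]
contact_force: [5.2, -3.6, -18.7]
gripper_width: 0.0192
grip_force: 59.4
```

>>> carry_out(motion="0.015 0.0095 0 -0.0029 0 0 0;0.015 0.0193 0 -0.0048 0 0 0;0.015 0.0292 0 -0.0056 0 0 0;0.015 0.0391 0 -0.0055 0 0 0;0.015 0.049 0 -0.0043 0 0 0")

```text
time: 16.9
tcp_pos: [0.5381, -0.1129, 0.1475]
tool_rot: [[0.23, 0.973, -0.004], [0.973, -0.23, -0.007], [-0.007, -0.002, -1.0]]
contact_force: [-1.5, -7.0, -4.4]
gripper_width: 0.0191
grip_force: 60.9
```

```bash
python3 -c "
from h import *
st()
t=arm.snapshot('side');
cv2.imwrite('pics/u.png',cv2.resize(t['img'][110:270,180:340],(600,600),interpolation=cv2.INTER_CUBIC)[:,:,::-1])"
```

```text
16.9 [ 0.5381 -0.1129  0.1475] [[0.2298, 0.9732, -0.0036], [0.9732, -0.2298, -0.0068], [-0.0075, -0.002, -1.0]] [-1.48 -6.99 -4.42] 0.0191 60.9
cradle -0.05846709575361379 0.00107673489367904 0.14747427502393412
```

View pics/u.png

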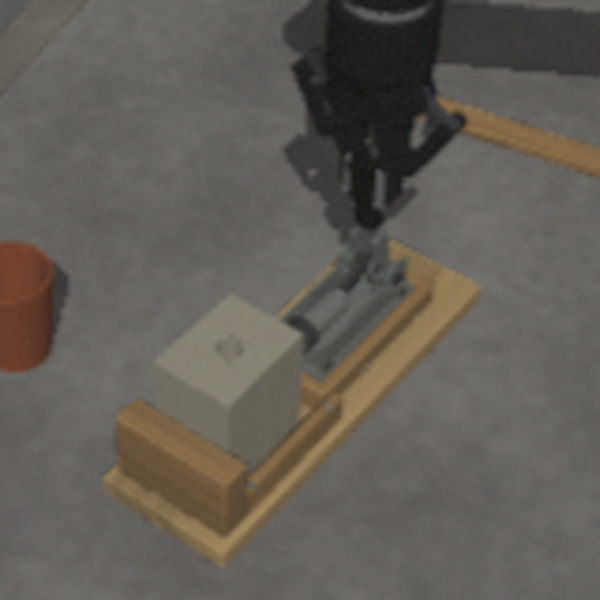

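The picture shows the handle standing upright in the fingers and the tip close to the mould's back. Swinging it on over.

>>> carry_out(motion="0.015 0.0097 0 0.0023 0 0 0;0.015 0.0191 0 0.0055 0 0 0;0.015 0.0281 0 0.0097 0 0 0;0.015 0.0366 0 0.0148 0 0 0;0.015 0.0446 0 0.0208 0 0 0", force=80)

```text
time: 17.45
tcp_pos: [0.5488, -0.0681, 0.1292]
tool_rot: [[0.229, 0.973, -0.003], [0.973, -0.229, -0.006], [-0.007, -0.002, -1.0]]
contact_force: [-7.5, -3.2, 14.0]
gripper_width: 0.0188
grip_force: 80.2
```

```bash
python3 -c "
from h import *
st()"
```

```text
17.45 [ 0.5488 -0.0681  0.1292] [[0.2288, 0.9735, -0.003], [0.9735, -0.2288, -0.006], [-0.0065, -0.0015, -1.0]] [-7.5  -3.16 13.96] 0.0188 80.2
cradle -0.01243052893143158 0.0008503940416188838 0.1291623218168535
```

>>> carry_out(motion="0.015 0.0061 0 0.0056 0 0 0;0.015 0.0117 0 0.0117 0 0 0;0.015 0.0167 0 0.0183 0 0 0;0.015 0.0212 0 0.0253 0 0 0;0.015 0.025 0 0.0327 0 0 0")

```text
time: 17.95
tcp_pos: [0.5553, -0.04, 0.0961]
tool_rot: [[0.227, 0.974, -0.001], [0.974, -0.227, -0.001], [-0.001, -0.001, -1.0]]
contact_force: [-3.6, 2.7, 7.5]
gripper_width: 0.0191
grip_force: 77.7
```

>>> carry_out(motion="0.015 0.001 0 0.002 0 0 0;0.015 0.001 0 0.003 0 0 0")

```text
time: 18.15
tcp_pos: [0.5557, -0.0382, 0.0926]
tool_rot: [[0.226, 0.974, -0.001], [0.974, -0.226, 0.0], [0.0, -0.001, -1.0]]
contact_force: [-3.0, 3.8, 8.4]
gripper_width: 0.0188
grip_force: 78.1
```

```bash
python3 -c "
from h import *
st()"
```

```text
18.15 [ 0.5557 -0.0382  0.0926] [[0.226, 0.9741, -0.0009], [0.9741, -0.226, 0.0003], [0.0, -0.001, -1.0]] [-2.98  3.78  8.42] 0.0188 78.1
cradle 0.018242933495256845 0.0008579562662660676 0.0926071754807682
```

>>> carry_out(motion="0.05 0 0 0 0 0 0;0.05 0 0 0 0 0 0;0.05 0 0 0 0 0 0;0.05 0 0 0 0 0 0")

```text
time: 18.55
tcp_pos: [0.5551, -0.0404, 0.0901]
tool_rot: [[0.228, 0.974, -0.002], [0.974, -0.228, -0.0], [-0.001, -0.002, -1.0]]
contact_force: [-0.7, -0.2, -0.1]
gripper_width: 0.0504
grip_force: 0.0
```

>>> carry_out(motion="0.05 0 0 -0.02 0 0 0;0.05 0 0 -0.05 0 0 0;0.05 0 0 -0.09 0 0 0;0.05 0 0 -0.13 0 0 0;0.05 0 0 -0.13 0 0 0")

```text
time: 19.05
tcp_pos: [0.5587, -0.04, 0.226]
tool_rot: [[0.228, 0.974, 0.008], [0.974, -0.228, -0.002], [0.0, 0.008, -1.0]]
contact_force: [1.5, 0.2, 0.7]
gripper_width: 0.0501
grip_force: 0.0
```

>>> carry_out(motion="0.05 -0.05 0 0 0 0 0;0.05 -0.1 0 0 0 0 0;0.05 -0.15 0 0 0 0 0;0.05 -0.2 0 0 0 0 0;0.05 -0.2 0 0 0 0 0")

```text
time: 19.55
tcp_pos: [0.506, -0.2445, 0.2188]
tool_rot: [[0.241, 0.971, -0.005], [0.971, -0.241, -0.004], [-0.005, -0.004, -1.0]]
contact_force: [-0.6, 0.2, -1.1]
gripper_width: 0.0497
grip_force: 0.0
```

```bash
python3 -c "
from h import *
st()
s=arm.snapshot('top');t=arm.snapshot('side');
a=s['img'][165:255,190:370];b=t['img'][130:270,190:330]
cv2.imwrite('pics/v.png',np.hstack([cv2.resize(a,(440,400)),cv2.resize(b,(360,400))])[:,:,::-1])"
```

```text
19.55 [ 0.506  -0.2445  0.2188] [[0.2405, 0.9706, -0.005], [0.9706, -0.2406, -0.0037], [-0.0048, -0.004, -1.0]] [-0.59  0.19 -1.1 ] 0.0497 0.0
cradle -0.19389333332157074 0.002524577962427598 0.2188303042597023
```

View pics/v.png

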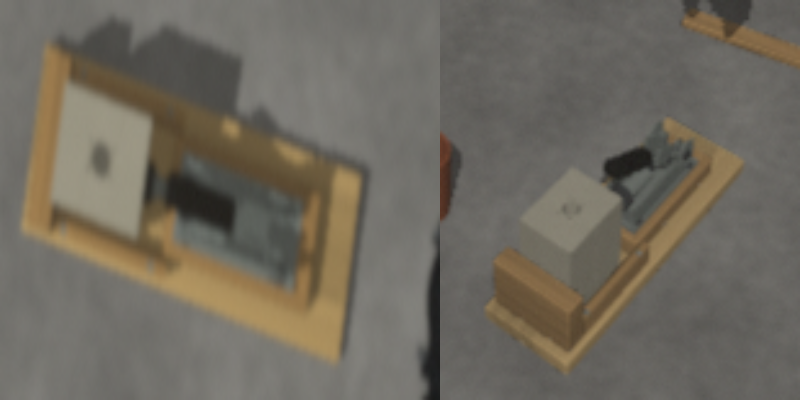

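The handle lies over towards the mould on its stop, the tip presses on the mould's back, and the halves are closed on the end stop. The arm is clear of everything.

```bash
python3 -c "
from plant import arm
print(arm.hand_in())"
```

```text
the job is handed in; nothing more can be done
None
```

The loose half stands in the cradle, closed against its mate, and the clamp handle is down on its stop. I handed the job in at about 20 s, but the judge returned no verdict.

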